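Put the pastry tampers away in their graded rack and close the keeper

ROBOT

A 6-joint arm with a two-finger parallel gripper is mounted at the origin on a cart in front of the work surface, level with it; the furniture and walls round the work are solid. World frame = base frame: x ahead of the robot, y to its left, z up, the work surface at z = 0. Lengths are in m, angles in degrees, forces in N, time in s.
With the tool pointing down it reaches from about 0.375 to 0.9 m from the base axis. Payload 3.1 kg.
Tool frame: the origin (TCP) lies at the very end of the fingers, on their centre line; the grasp point (between the pads) lies 19 mm behind it; z points along the fingers, y is the line along which they close (so a half turn about z gives the same grasp; the last joint's range is limited). The gripper opens to 87 mm and grips with 3 to 60 N. Pads are 19 mm wide; open, the fingers measure 117 mm over their backs; the gripper's body (75 mm by 190 mm) begins 51 mm behind the grasp point.
Start: joints at [53.829, 30.224, 82.088, -0, 67.689, -10.227], TCP at [0.273, 0.562, 0.223] pointing down, gripper open.
Joint ranges: [-176.69, 176.69], [-43.24, 126.21], [12.49, 139.97], [-82, 262], [0, 151.66], [-163.58, 163.58]. Speed limits (degrees/s): [159.86, 159.86, 180, 180, 180, 180].

INTERFACE

Orientations are given as a 3x3 rotation matrix whose columns are the frame's x, y, z axes.
In Python, from rig import readout, cams, bot gives the robot as it stands.
- The arm moves only by the shell command python3 -m inch 'ROWS'. ROWS is JSON, a list of rows, each a list of 5 numbers: the shift along the world's x, y, z in cm, then the turn about the world's z in degrees, then the finger opening in cm, from 0 to 8.7. In form: [[dx, dy, dz, twist, fingers], ...]. A call has 1 to 10 rows; each row is the pose to reach, as a shift and turn from the pose commanded when the call began; what a row does not reach only later rows make up. A row lasts 1/12 s, in which the tool goes at most 41.7 mm and 7.16 degrees, less where a joint would pass 70% of its speed; a pose out of reach is approached as far as the arm can. A call with a gripper value outside its range is refused whole. The fingers move at their own pace and stop on an object; the grip force is fixed at half the most. Time passes only in rows, so rows that repeat a pose let the fingers close. It gives the time, the measured TCP pose, the force, the opening and the grip force at its end, in the units of the state.
- readout.read_state(): the state, without advancing time (a new reading comes with each control period).
- cams.capture(name): name is "scene" or "side" or "wrist"; returns a dict with "image" (384x512x3 uint8, blue, green, red), "intrinsics" (3x3 intrinsics, pixels), "xyz" and "rotation" of the camera in the world; the wrist camera has in their place "tool_from_camera" (4x4, takes a point from camera to tool coordinates, whose origin is the TCP and whose axes are the flange's). Camera axes: x right, y down, z forward; pixel columns grow to the right and rows downward; lengths in m; the calibration is good to about 2 mm. A picture is of the moment at which its call begins: read the wrist's pose just before it. There is no depth.
- bot.hand_in(): hands the job in; it is judged then, once.
The state is a dict: "time_s": time; "joint_positions": joint angles; "qvel": joint speeds; "tau": joint torques, N m; "position": TCP position; "tcp_rot": TCP orientation; "force": force on the tool from outside, world axes, zero at the start; "moment": the same for the moment, N m; "opening": opening from 0.0 (shut) to 1.0 (fully open); "grasp_force": force on a finger pad.
Only numpy, scipy, OpenCV 4.12 (cv2) and the standard library are available. Lean on these libraries where they do the work, as an engineer would, in place of code of your own. Each camera call takes 0.05 s, during which the arm holds its last target. There are 200 camera calls.

TASK

Put the three wooden pastry tampers away upright in the graded rack, each fully down in the hole made for the diameter of its foot; one of them has been left in a hole that is too big for it and has to be moved. When all three are home, fold the rack's steel keeper flap all the way down over the rims of their feet. Do not knock a tamper over, and leave the dredger, the measuring cup and the pepper mill where they stand.

Things in the scene. Friction and masses are not known exactly. Their poses are not given: they have to be found in the camera images.
- rack: Wooden rack block fixed to the table, 100 (x) x 310 (y) x 45 mm high, origin at the centre of its underside. Its x points away from the robot, y to the left; turned by up to 0.3 rad. Five holes in a row along its y, 10 mm in front (-x) of its middle, graded from the smallest at the right (-y) to the biggest at the left (+y) end.
- rack_hole0 (a point): Centre of the mouth of a blind hole in the rack, level with the block's top; made for a 24 mm foot (hole 3 mm wider, 35 mm deep, 2 mm chamfer: a seated foot stands on its floor, its top 3 mm below the block's top). The smallest, at the right end, at y = -128 mm in the rack's frame. No tamper here belongs in it.
- rack_hole1 (a point): Centre of the mouth of a blind hole in the rack, level with the block's top; made for a 32 mm foot (hole 3 mm wider, 35 mm deep, 2 mm chamfer: a seated foot stands on its floor, its top 3 mm below the block's top). Second from the right, y = -80 mm.
- rack_hole2 (a point): Centre of the mouth of a blind hole in the rack, level with the block's top; made for a 40 mm foot (hole 3 mm wider, 35 mm deep, 2 mm chamfer: a seated foot stands on its floor, its top 3 mm below the block's top). The middle one, y = -24 mm.
- rack_hole3 (a point): Centre of the mouth of a blind hole in the rack, level with the block's top; made for a 48 mm foot (hole 3 mm wider, 35 mm deep, 2 mm chamfer: a seated foot stands on its floor, its top 3 mm below the block's top). Second from the left, y = +40 mm.
- rack_hole4 (a point): Centre of the mouth of a blind hole in the rack, level with the block's top; made for a 56 mm foot (hole 3 mm wider, 35 mm deep, 2 mm chamfer: a seated foot stands on its floor, its top 3 mm below the block's top). The biggest, at the left end, y = +112 mm. No tamper here belongs in it.
- tamper_small_centre (a point): Turned pale-wood tamper, 125 mm tall, 32 mm foot: foot 32 mm high, neck 18 mm diameter, handle 26 mm diameter, straight from 74 to 112 mm above the underside, round top. Point: on its axis half-way up, 62.5 mm above the underside; z up its axis. About 0.09 kg. It starts standing upright on the worktable to the left of the rack.
- tamper_medium_centre (a point): Turned pale-wood tamper, 125 mm tall, 40 mm foot: foot 32 mm high, neck 18 mm diameter, handle 26 mm diameter, straight from 74 to 112 mm above the underside, round top. Point: on its axis half-way up, 62.5 mm above the underside; z up its axis. About 0.09 kg. Starts upright on the floor of the 48 mm hole (rack_hole3), too big for it.
- tamper_large_centre (a point): Turned pale-wood tamper, 125 mm tall, 48 mm foot: foot 32 mm high, neck 18 mm diameter, handle 26 mm diameter, straight from 74 to 112 mm above the underside, round top. Point: on its axis half-way up, 62.5 mm above the underside; z up its axis. About 0.09 kg. It starts standing upright on the worktable to the left of the rack.
- keeper (a joint): Angle of the steel keeper flap, rad: 0 shut (flat on the block), pi/2 upright, at most 2.2; starts leaning back at 1.7 to 2.1. Hinged 45 mm behind (+x) the row; a strip 3 mm thick, 300 mm long, reaching 31 mm from the hinge (shut, it covers the feet's far rims, clear of the necks). Stiff hinge (0.07 N m): stays at any angle; push it all the way down, 1 to 2 N at the tab.
- keeper_tab (a point): Middle of the round 7 mm thick outer edge of the keeper's tab, 66 mm from the hinge axis; moves with the flap. The tab, 36 mm wide and 3 mm thick, is at the flap's left end (rack y = +107 to +143 mm); push it here.
- keeper_hinge (a point): Point on the keeper's hinge axis (along the rack's y) level with the middle of the tab: rack x = +35 mm, y = +125 mm, 3.5 mm above the block's top. Does not move.
- sugar_dredger_mid (a point): Grey metal sugar dredger with a domed pierced top, 72 mm diameter, 108 mm tall. Bystander, loose: leave it where it stands. The point is on its axis, half-way up.
- measuring_cup_mid (a point): Clear plastic measuring cup, 66 mm diameter, 70 mm tall. Bystander, loose: leave it where it stands. The point is on its axis, half-way up.
- pepper_mill_mid (a point): Black pepper mill with a white top, 54 mm diameter, 140 mm tall. Bystander, loose: leave it where it stands. The point is on its axis, half-way up.
Things that resemble listed ones, but are neither listed nor needed, are in the scene too. What is shaped like the part that bears tamper_small_centre but turquoise is not meant. What is shaped like the part that bears tamper_large_centre but green is not meant.

How it is judged (in metres and radians):
On the way:
1. all three tampers stand fully down in the holes made for them, the keeper not yet shut (horizontal distance between tamper_small_centre and rack_hole1 below 0.012 m and z of tamper_small_centre in the frame of rack_hole1 below 0.031 m and angle between each of tamper_small_centre, tamper_medium_centre, tamper_large_centre's own z axis and vertical below 0.14 rad and horizontal distance between tamper_medium_centre and rack_hole2 below 0.012 m and z of tamper_medium_centre in the frame of rack_hole2 below 0.031 m and horizontal distance between tamper_large_centre and rack_hole3 below 0.012 m and z of tamper_large_centre in the frame of rack_hole3 below 0.031 m and value of joint keeper above 0.3 rad), for 0.2 s.
At the end, for the whole second after the job is handed in: Each tamper stands on the floor of the hole made for its foot (32, 40 and 48 mm): its middle within 12 mm of the hole's axis and at most 31 mm above the hole's mouth, and its axis within 0.14 rad of vertical; the keeper flap is shut to within 0.08 rad (horizontal distance between tamper_small_centre and rack_hole1 below 0.012 m and z of tamper_small_centre in the frame of rack_hole1 below 0.031 m and angle between each of tamper_small_centre, tamper_medium_centre, tamper_large_centre's own z axis and vertical below 0.14 rad and horizontal distance between tamper_medium_centre and rack_hole2 below 0.012 m and z of tamper_medium_centre in the frame of rack_hole2 below 0.031 m and horizontal distance between tamper_large_centre and rack_hole3 below 0.012 m and z of tamper_large_centre in the frame of rack_hole3 below 0.031 m and value of joint keeper below 0.08 rad); the robot touches nothing.
It fails at once if a tamper is knocked over (tilted more than 0.8 rad) (angle between any of tamper_small_centre, tamper_medium_centre, tamper_large_centre's own z axis and vertical above 0.8 rad).
It fails at once if the dredger, the measuring cup or the pepper mill is moved by more than 30 mm (distance of any of sugar_dredger_mid, measuring_cup_mid, pepper_mill_mid from where it was at the start of the episode above 0.03 m).
It also fails if it takes over 72 s, if anything falls off the work surface, if the arm or the gripper's body presses on something with over 40 N, if the wrist force passes 120 N, or if a joint passes its speed limit or range.

## Working session

There is one attempt and no reset: what is moved stays moved. The work goes in short steps, Python scripts to look and compute and a shell command to move; the robot and the scene stay as the last step left them, time stands still between calls to the robot, and variables do not carry over. Pictures are saved under pics/ and viewed, at most 13 in all, crops included, and the job is handed in when it is done.

```bash
ls; mkdir -p pics
python3 - <<'E'
from rig import readout,cams,bot
import cv2,numpy as np
s=readout.read_state();print(s['time_s'],s['position'],s['tcp_rot'],s['opening'])
a=[cams.capture(n) for n in('scene','side')]
for c in a: print(c['intrinsics'],c['xyz'],c['rotation'])
import pickle;pickle.dump(a,open('cams.pkl','wb'))
for n,c in zip('ab',a): cv2.imwrite(f'pics/{n}.png',cv2.resize(c['image'],(800,600),interpolation=cv2.INTER_CUBIC))
E
```

```text
pics
0.0 [0.27297171 0.56143974 0.22157578] [[-8.99221986e-01  4.37490819e-01 -1.26614645e-03]
 [ 4.37492482e-01  8.99220417e-01 -1.72347602e-03]
 [ 3.84539802e-04 -2.10371708e-03 -9.99997713e-01]] 0.9955526464944938
[[443.93993473   0.         247.14820439]
 [  0.         443.93993473 190.87568809]
 [  0.           0.           1.        ]] [-0.18731959 -0.84248781  0.87618044] [[ 0.72480061 -0.42127287  0.54515433]
 [-0.68895726 -0.44480095  0.57226743]
 [ 0.00140442 -0.79036781 -0.612631  ]]
[[492.17705471   0.         264.07714331]
 [  0.         492.17705471 189.72143767]
 [  0.           0.           1.        ]] [-0.32830746 -1.28838817  1.13748893] [[ 0.80878245 -0.34298007  0.47774013]
 [-0.58810492 -0.47428055  0.65512637]
 [ 0.00188757 -0.81081603 -0.58529805]]
```

View pics/a.png

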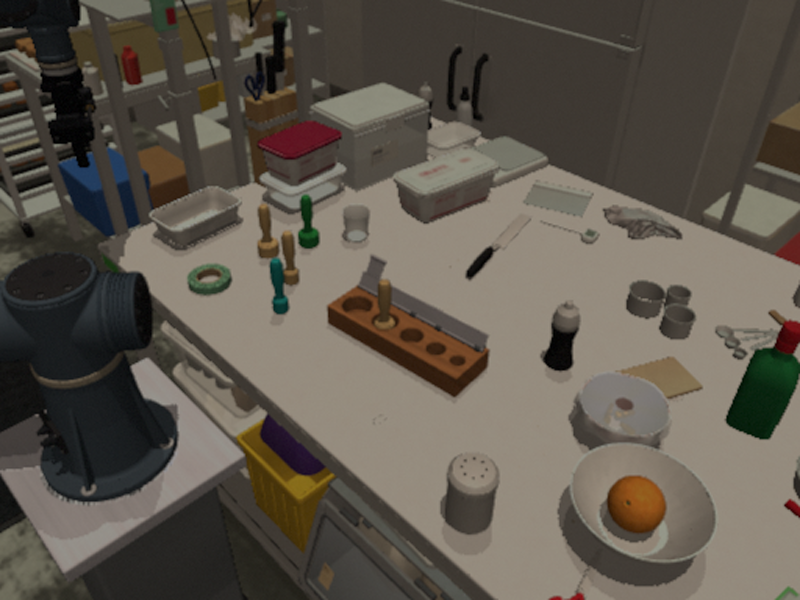

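View pics/b.png

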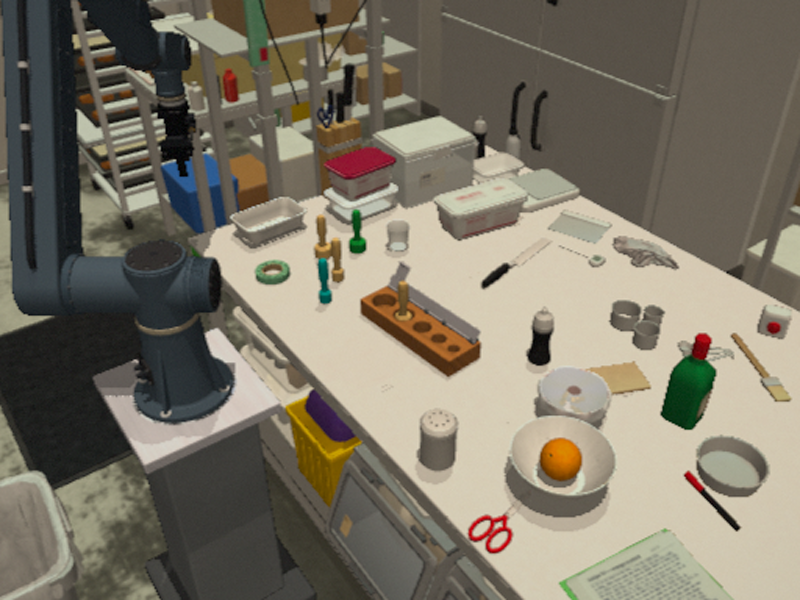

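The scene view shows four loose tampers and one in the rack (pixels in the 800x600 view):
- pale tamper at (267,230), probably the large one
- pale tamper at (290,258), probably the small one
- turquoise at (280,287), a decoy
- green at (308,222), a decoy
- pale tamper in the second-left hole at (385,305), the medium one

The rack has its left end at about (345,300) and its right end at (470,370), with the flap tab at (374,268). I'll check this in one close crop.

```bash
cat > h.py <<'E'
import numpy as np,pickle
def load(): return pickle.load(open('cams.pkl','rb'))
def ray(c,u,v): return c['rotation']@np.linalg.solve(c['intrinsics'],[u,v,1.])
def onz(c,u,v,z):
    d=ray(c,u,v); return c['xyz']+d*(z-c['xyz'][2])/d[2]
def proj(c,p):
    q=c['intrinsics']@(np.asarray(c['rotation']).T@(np.asarray(p)-c['xyz'])); return q[:2]/q[2]
E
python3 - <<'E'
from h import *
import cv2
im=load()[0]['image']
cv2.imwrite('pics/c.png',cv2.resize(im[115:259,135:327],(768,576),interpolation=cv2.INTER_CUBIC))
E
```

```text
(no output)
```

View pics/c.png

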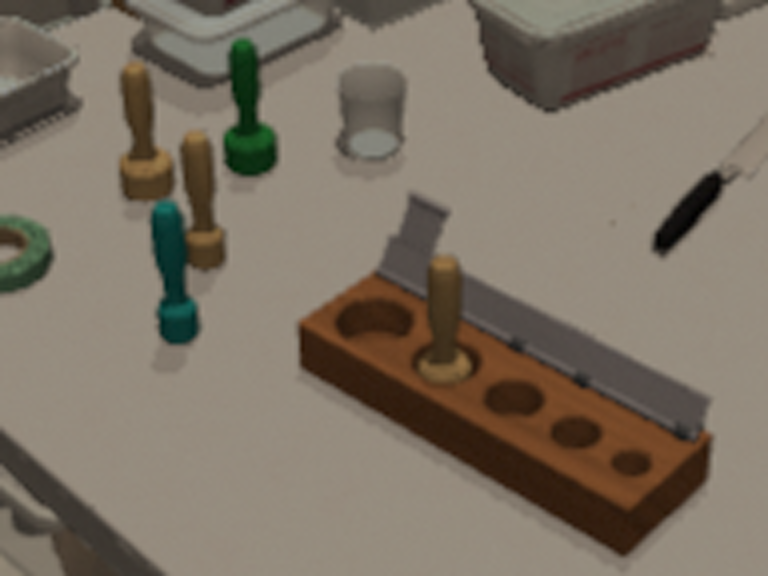

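```bash
cat > est.py <<'E'
from h import *
from scipy.optimize import least_squares
c=load()[0]
P=lambda x,y,z:onz(c,135+x/4,115+y/4,z)
for n,(x,y),(tx,ty) in [('large',(147,166),(134,72)),('small',(204,238),(197,138)),('turq',(178,308),(166,208)),('green',(250,138),(243,46)),('med',(444,360),(443,262))]:
    z=.032+(.01 if n=='med' else 0); print(n,P(x,y,z).round(4),P(tx,ty,z+.085).round(4))
ys=np.array([.112,-.024,-.080,-.128]); px=[(374,319),(514,398),(576,432),(632,462)]
M=np.array([P(*p,.045) for p in px])
def f(q):
    R=np.array([[np.cos(q[2]),-np.sin(q[2])],[np.sin(q[2]),np.cos(q[2])]])
    return ((np.c_[-.01+0*ys,ys]@R.T+q[:2])-M[:,:2]).ravel()
s=least_squares(f,[.6,0,0]);q=s.x;print(q,s.fun.round(4)*1000)
R=np.array([[np.cos(q[2]),-np.sin(q[2])],[np.sin(q[2]),np.cos(q[2])]])
for n,p in dict(h1=(-.01,-.08),h2=(-.01,-.024),h3=(-.01,.04),tabhinge=(.035,.125)).items(): print(n,(R@p+q[:2]).round(4))
print('cup',P(372,140,0).round(3))
E
python3 est.py
```

```text
large [0.5084 0.265  0.032 ] [0.515  0.2777 0.117 ]
small [0.4792 0.1462 0.032 ] [0.491  0.1591 0.117 ]
turq [0.4081 0.0858 0.032 ] [0.415 0.097 0.117]
green [0.6009 0.2391 0.032 ] [0.6087 0.2494 0.117 ]
med [ 0.5057 -0.1102  0.042 ] [ 0.5096 -0.1051  0.127 ]
[ 0.51857652 -0.15265711  0.09527529] [-0.3 -0.9  0.6  0.7  0.3  0.3 -0.6 -0. ]
h1 [ 0.5162 -0.2332]
h2 [ 0.5109 -0.1775]
h3 [ 0.5048 -0.1138]
tabhinge [ 0.5415 -0.0249]
cup [0.71  0.201 0.   ]
```

The crop confirms it: the wide-footed pale tamper at crop (147,175) is the large one. The narrow pale one at (205,247) is the small one. Turquoise (178,310) and green (250,140) are decoys. Next I'll go over the table tampers and look with the wrist camera.

```bash
python3 -m inch '[[22,-35,10,-58.6,8.7],[22,-35,10,-58.6,8.7],[22,-35,10,-58.6,8.7],[22,-35,10,-58.6,8.7],[22,-35,10,-58.6,8.7],[22,-35,10,-58.6,8.7],[22,-35,10,-58.6,8.7],[22,-35,10,-58.6,8.7],[22,-35,10,-58.6,8.7],[22,-35,10,-58.6,8.7]]'; python3 -m inch '[[0,0,0,0,8.7]]'
python3 - <<'E'
from rig import readout,cams
import cv2,pickle
s=readout.read_state();print(s['time_s'],s['position'],s['tcp_rot'],s['joint_positions'])
c=cams.capture('wrist');print(c['tool_from_camera'],c['intrinsics'])
pickle.dump((s,c),open('w1.pkl','wb'))
cv2.imwrite('pics/w1.png',cv2.resize(c['image'],(800,600),interpolation=cv2.INTER_CUBIC))
E
```

```text
time_s: 0.93
position: [0.4892, 0.2172, 0.3207]
tcp_rot: [[-0.094, 0.996, -0.001], [0.996, 0.094, -0.0], [0.0, -0.001, -1.0]]
force: [0.8, 0.6, -0.3]
opening: 1.002
grasp_force: 0.0
time_s: 1.02
position: [0.4942, 0.2134, 0.3223]
tcp_rot: [[-0.088, 0.996, 0.007], [0.996, 0.088, -0.003], [-0.003, 0.006, -1.0]]
force: [0.8, 0.1, -0.1]
opening: 0.999
grasp_force: 0.0
1.0167 [0.4942466  0.21343759 0.3222601 ] [[-0.0878345   0.99611228  0.00673959]
 [ 0.99612997  0.08785371 -0.00260908]
 [-0.00319103  0.00648434 -0.99997389]] [11.58808239 17.23882784 87.18474897 -0.23166688 75.22828339  6.60681139]
[[ 6.78842146e-04 -9.59549735e-01 -2.81538356e-01  7.74405324e-02]
 [ 9.99999406e-01  8.91603638e-04 -6.27610013e-04  4.75334740e-04]
 [ 8.53243644e-04 -2.81537763e-01  9.59549769e-01 -1.61529883e-01]
 [ 0.00000000e+00  0.00000000e+00  0.00000000e+00  1.00000000e+00]] [[308.03792322   0.         261.57431984]
 [  0.         308.03792322 188.31011691]
 [  0.           0.           1.        ]]
```

View pics/w1.png

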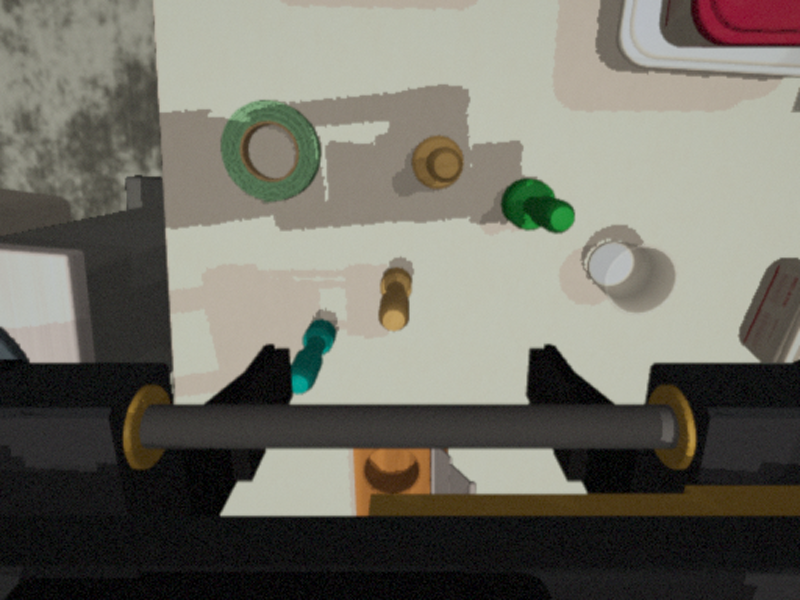

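```bash
cat >> h.py <<'E'
def wcam(s,c):
    R=np.array(s['tcp_rot']);T=np.array(c['tool_from_camera'])
    return dict(intrinsics=c['intrinsics'],xyz=np.array(s['position'])+R@T[:3,3],rotation=R@T[:3,:3],image=c['image'])
def P8(c,x,y,z): return onz(c,x*.64,y*.64,z)   # from 800x600 views
E
python3 - <<'E'
from h import *
c=wcam(*pickle.load(open('w1.pkl','rb')))
for n,x,y,z in [('Lfoot',437,162,.032),('Lhead',444,164,.112),('Sfoot',397,282,.032),('Shead',394,317,.112),('tq',302,383,.115),('green',559,216,.115)]: print(n,P8(c,x,y,z).round(4))
E
```

```text
Lfoot [0.5157 0.2843 0.032 ]
Lhead [0.5159 0.2845 0.112 ]
Sfoot [0.4888 0.1691 0.032 ]
Shead [0.4884 0.161  0.112 ]
tq [0.4158 0.0966 0.115 ]
green [0.6074 0.2543 0.115 ]
```

The wrist picture shows the large tamper at (440,162) and the small one at (394,317), with turquoise at (302,383) and green at (559,216). Next I'll look at the rack from above.

```bash
python3 -m inch '[[1,-26,0,0,5],[1,-51,0,0,5],[1,-51,0,0,5],[1,-51,0,0,5],[1,-51,0,0,5],[1,-51,0,0,5],[1,-51,0,0,5],[1,-51,0,0,5],[1,-51,0,0,5],[1,-51,0,0,5]]' | tail -0; python3 -m inch '[[0.5,-13,0,0,5],[0.5,-13,0,0,5],[0.5,-13,0,0,5],[0.5,-13,0,0,5],[0.5,-13,0,0,5],[0.5,-13,0,0,5],[0.5,-13,0,0,5]]'
python3 - <<'E'
from rig import readout,cams
import cv2,pickle
s=readout.read_state();print(s['position'],s['qvel'])
c=cams.capture('wrist')
pickle.dump((s,c),open('w2.pkl','wb'))
cv2.imwrite('pics/w2.png',cv2.resize(c['image'],(800,600),interpolation=cv2.INTER_CUBIC))
E
```

```text
time_s: 2.48
position: [0.5022, -0.3248, 0.32]
tcp_rot: [[-0.097, 0.995, -0.001], [0.995, 0.097, 0.002], [0.002, -0.001, -1.0]]
force: [-0.7, 0.4, -0.7]
opening: 0.573
grasp_force: 0.0
[ 0.50223961 -0.32484641  0.31999138] [ 0.49365127 -0.61520448 -0.06318918 -0.42486581 -0.29415363 -0.13611947]Exception ignored on flushing sys.stdout:
BrokenPipeError: [Errno 32] Broken pipe
```

View pics/w2.png

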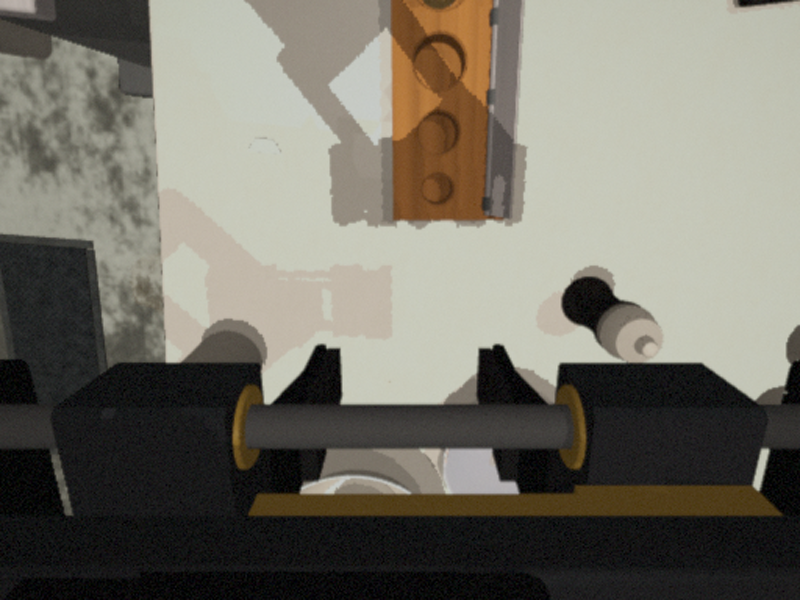

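The rack's right half is visible: hole0 (437,187), hole1 (438,132) and hole2 (440,62), with the flap along x≈505 and the mill at (610,320). I overshot in y, so I'll fit these holes and then move back +y to see the medium tamper.

Run:
```python
from h import *
from rig import readout
c=wcam(*pickle.load(open('w2.pkl','rb')))
a=[P8(c,x,y,.045)[:2] for x,y in [(437,187),(438,132),(440,62)]]
u=np.array([-np.sin(.0953),np.cos(.0953)])
for p,y in zip(a,(-.128,-.08,-.024)): print(p.round(4),'h2 eq',(p+u*(-.024-y)).round(4))
print(np.arctan2(-(a[2]-a[0])[0],(a[2]-a[0])[1]), readout.read_state()['position'])
```

```text
[ 0.5223 -0.2735] h2 eq [ 0.5124 -0.17  ]
[ 0.5179 -0.2274] h2 eq [ 0.5125 -0.1717]
[ 0.5132 -0.1726] h2 eq [ 0.5132 -0.1726]
0.08984143327944774 [ 0.50234568 -0.32484406  0.32031306]
```

```bash
python3 -m inch '[[0.4,8.5,-3,0,5],[0.4,8.5,-3,0,5],[0.4,8.5,-3,0,5],[0.4,8.5,-3,0,5],[0.4,8.5,-3,0,5],[0.4,8.5,-3,0,5]]'
python3 - <<'E'
from rig import readout,cams
import cv2,pickle
s=readout.read_state();print(s['position'],s['qvel'])
c=cams.capture('wrist')
pickle.dump((s,c),open('w3.pkl','wb'))
cv2.imwrite('pics/w3.png',cv2.resize(c['image'],(800,600),interpolation=cv2.INTER_CUBIC))
E
```

```text
time_s: 3.03
position: [0.507, -0.243, 0.2915]
tcp_rot: [[-0.096, 0.995, 0.002], [0.995, 0.096, -0.002], [-0.002, 0.002, -1.0]]
force: [0.5, -0.2, -0.4]
opening: 0.572
grasp_force: 0.0
[ 0.50701499 -0.2429985   0.29151984] [-1.23837204  0.39565536 -0.70717353  0.09283058  0.06424464  0.02356997]
```

View pics/w3.png

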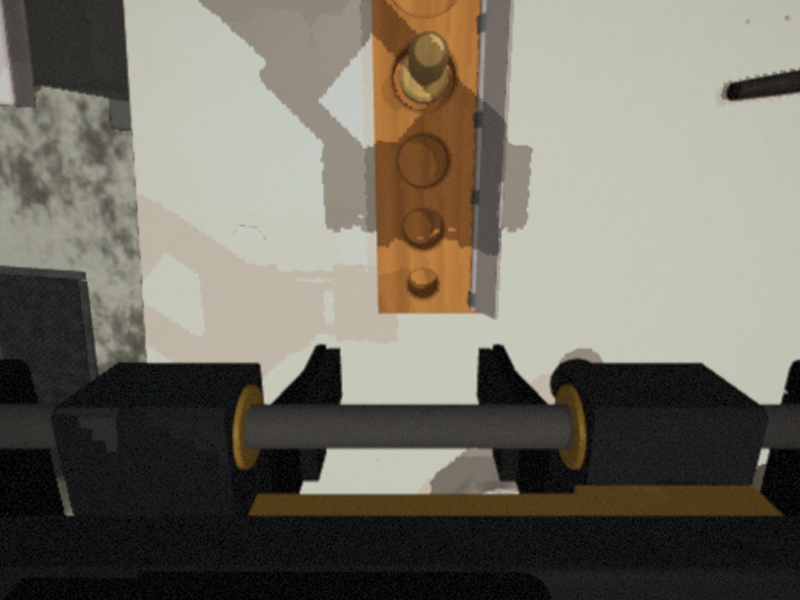

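Run:
```python
from h import *
c=wcam(*pickle.load(open('w3.pkl','rb')))
u=np.array([-np.sin(.0953),np.cos(.0953)])
for x,y,r in [(422,282,-.128),(422,227.5,-.08),(423,160,-.024),(424,72,.04)]:
    p=P8(c,x,y,.045)[:2]; print(p.round(4),'h2 eq',(p+u*(-.024-r)).round(4))
print(P8(c,431,49,.122).round(4),P8(c,425,78,.042).round(4))
```

```text
[ 0.5223 -0.2733] h2 eq [ 0.5124 -0.1698]
[ 0.5173 -0.2257] h2 eq [ 0.5119 -0.17  ]
[ 0.5123 -0.1707] h2 eq [ 0.5123 -0.1707]
[ 0.5062 -0.1051] h2 eq [ 0.5123 -0.1688]
[ 0.5079 -0.103   0.122 ] [ 0.5074 -0.1089  0.042 ]
```

```bash
cat > look.py <<'E'
import sys,cv2,pickle
from rig import readout,cams
s=readout.read_state();c=cams.capture('wrist');n=sys.argv[1]
pickle.dump((s,c),open(n+'.pkl','wb'));print(s['time_s'],s['position'].round(4))
cv2.imwrite(f'pics/{n}.png',cv2.resize(c['image'],(800,600),interpolation=cv2.INTER_CUBIC))
E
python3 -m inch '[[0,13.6,-3,0,6],[0,13.6,-3,0,6],[0,13.6,-3,0,6],[0,13.6,-3,0,6],[0,13.6,-6.6,0,6],[0,13.6,-6.6,0,6],[0,13.6,-6.6,0,6],[0,13.6,-6.6,0,6]]'; python3 look.py w4
```

```text
time_s: 3.75
position: [0.5072, -0.108, 0.2255]
tcp_rot: [[-0.094, 0.996, 0.001], [0.996, 0.094, -0.001], [-0.001, 0.001, -1.0]]
force: [-0.1, -0.2, 0.6]
opening: 0.691
grasp_force: 0.0
3.75 [ 0.5072 -0.108   0.2255]
```

View pics/w4.png

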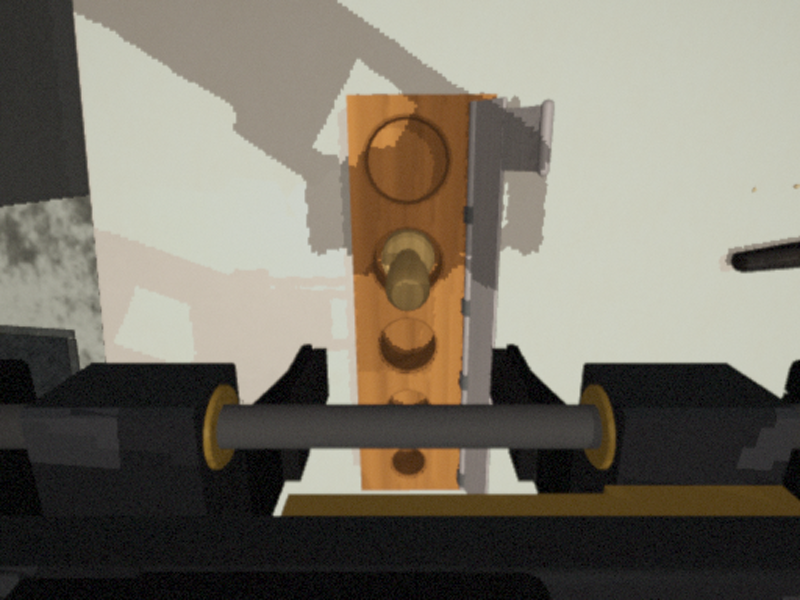

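This view shows the medium tamper's head at (407,288) and foot at (408,255), with hole3 (407,261), hole2 (407,345), hole4 (408,159), hole0 (408,461), and the tab at (545,137).

Run:
```python
from h import *
c=wcam(*pickle.load(open('w4.pkl','rb')))
u=np.array([-np.sin(.0953),np.cos(.0953)])
for x,y,r in [(408,159,.112),(407,261,.04),(407,345,-.024),(408,461,-.128)]:
    p=P8(c,x,y,.045)[:2]; print(p.round(4),'h2 eq',(p+u*(-.024-r)).round(4))
print(P8(c,407,288,.120).round(4),P8(c,408,254,.042).round(4))
```

```text
[ 0.5003 -0.035 ] h2 eq [ 0.5132 -0.1704]
[ 0.5062 -0.106 ] h2 eq [ 0.5123 -0.1697]
[ 0.5124 -0.1713] h2 eq [ 0.5124 -0.1713]
[ 0.5228 -0.2737] h2 eq [ 0.5129 -0.1702]
[ 0.5064 -0.1053  0.12  ] [ 0.5065 -0.1014  0.042 ]
```

```bash
python3 -m inch '[[0,0.3,-4,0,5],[0,0.3,-8,0,5],[0,0.3,-11,0,5],[0,0.3,-13,0,5],[0,0.3,-14.1,0,5],[0,0.3,-14.1,0,5],[0,0.3,-14.1,0,2],[0,0.3,-14.1,0,2],[0,0.3,-14.1,0,2],[0,0.3,-14.1,0,2]]'; python3 -m inch '[[0,0,0,0,2],[0,0,0,0,2],[0,0,0,0,2],[0,0,3,0,2],[0,0,6,0,2],[0,0,6,0,2],[0,0,6,0,2]]'; python3 look.py w5
```

```text
time_s: 4.63
position: [0.5072, -0.104, 0.0849]
tcp_rot: [[-0.095, 0.995, 0.003], [0.995, 0.095, -0.001], [-0.001, 0.003, -1.0]]
force: [1.5, -0.0, 0.3]
opening: 0.355
grasp_force: 0.0
time_s: 5.22
position: [0.5073, -0.1038, 0.1449]
tcp_rot: [[-0.095, 0.995, 0.004], [0.995, 0.095, -0.002], [-0.002, 0.003, -1.0]]
force: [0.4, 0.8, -1.1]
opening: 0.289
grasp_force: 30.0
5.2167 [ 0.5073 -0.1038  0.1449]
```

View pics/w5.png

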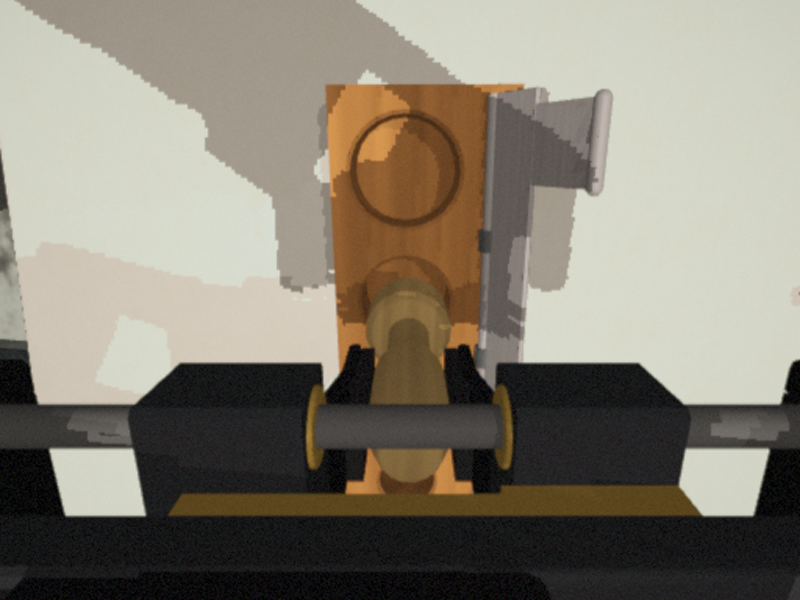

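Run:
```python
from h import *
c=wcam(*pickle.load(open('w5.pkl','rb')))
print(P8(c,408,277,.070).round(4),P8(c,408,293,.102).round(4),P8(c,408,480,.195).round(4))
print('sides',P8(c,366,325,.09).round(4),P8(c,450,325,.09).round(4))
print('h4',P8(c,406,168,.045).round(4),'hinge/tab',P8(c,602,140,.10).round(4))
```

```text
[ 0.5058 -0.0868  0.07  ] [ 0.5057 -0.0859  0.102 ] [ 0.5081 -0.1116  0.195 ]
sides [ 0.4876 -0.1072  0.09  ] [ 0.5276 -0.1033  0.09  ]
h4 [ 0.4998 -0.0345  0.045 ] hinge/tab [ 0.5785 -0.0141  0.1   ]
```

The medium tamper is gripped and lifted, with its foot rim at (408,277..293) and about central in the fingers. I'll move it to hole2 and lower it with a force check.

```bash
python3 -m inch '[[0.3,-3.2,0,0,2],[0.5,-6.4,0,0,2],[0.5,-6.4,0,0,2],[0.5,-6.4,-1,0,2],[0.5,-6.4,-2,0,2],[0.5,-6.4,-2.5,0,2],[0.5,-6.4,-3,0,2],[0.5,-6.4,-3.3,0,2],[0.5,-6.4,-3.6,0,2],[0.5,-6.4,-3.6,0,2]]'
```

```text
time_s: 6.1
position: [0.5127, -0.1695, 0.1087]
tcp_rot: [[-0.098, 0.995, 0.004], [0.995, 0.098, -0.006], [-0.007, 0.003, -1.0]]
force: [0.2, -6.0, 3.3]
opening: 0.288
grasp_force: 30.0
```

```bash
python3 -m inch '[[0,-0.15,-0.3,0,2],[0,-0.2,-0.8,0,2],[0,-0.2,-1.4,0,2],[0,-0.2,-2,0,2],[0,-0.2,-2.4,0,2],[0,-0.2,-2.4,0,2]]'
```

```text
time_s: 6.6
position: [0.5119, -0.1696, 0.0824]
tcp_rot: [[-0.096, 0.995, 0.001], [0.995, 0.096, -0.001], [-0.001, 0.001, -1.0]]
force: [1.2, -4.1, -0.5]
opening: 0.292
grasp_force: 30.0
```

```bash
python3 -m inch '[[0,0,0,0,5],[0,0,0,0,5],[0,0,0,0,5],[0,0,0,0,5],[0,0,4,0,5],[0,0,8,0,5],[0,0,12,0,5],[0,0,13.3,0,5]]'; python3 -m inch '[[0.3,45.2,0,0,6],[0.3,45.2,0,0,6],[0.3,45.2,0,0,6],[0.3,45.2,0,0,6],[0.3,45.2,0,0,6],[0.3,45.2,0,0,6],[0.3,45.2,0,0,6],[0.3,45.2,0,0,6],[0.3,45.2,0,0,6],[0.3,45.2,0,0,6]]'
```

```text
time_s: 7.27
position: [0.5134, -0.1701, 0.2215]
tcp_rot: [[-0.095, 0.995, 0.007], [0.995, 0.095, -0.003], [-0.004, 0.007, -1.0]]
force: [-0.1, -0.0, 0.4]
opening: 0.57
grasp_force: 0.0
time_s: 8.1
position: [0.5125, 0.2494, 0.2161]
tcp_rot: [[-0.095, 0.995, -0.002], [0.995, 0.095, -0.0], [0.0, -0.002, -1.0]]
force: [0.9, -0.2, -0.1]
opening: 0.691
grasp_force: 0.0
```

```bash
python3 -m inch '[[0,3.5,0,0,6],[0,3.5,0,0,6],[0,3.5,0,0,6],[0,3.5,0,0,6]]'; python3 look.py w6
```

```text
time_s: 8.43
position: [0.513, 0.2818, 0.2159]
tcp_rot: [[-0.096, 0.995, -0.002], [0.995, 0.096, -0.001], [-0.001, -0.002, -1.0]]
force: [-0.1, 0.3, 0.3]
opening: 0.694
grasp_force: 0.0
8.4333 [0.513  0.2818 0.2159]
```

View pics/w6.png

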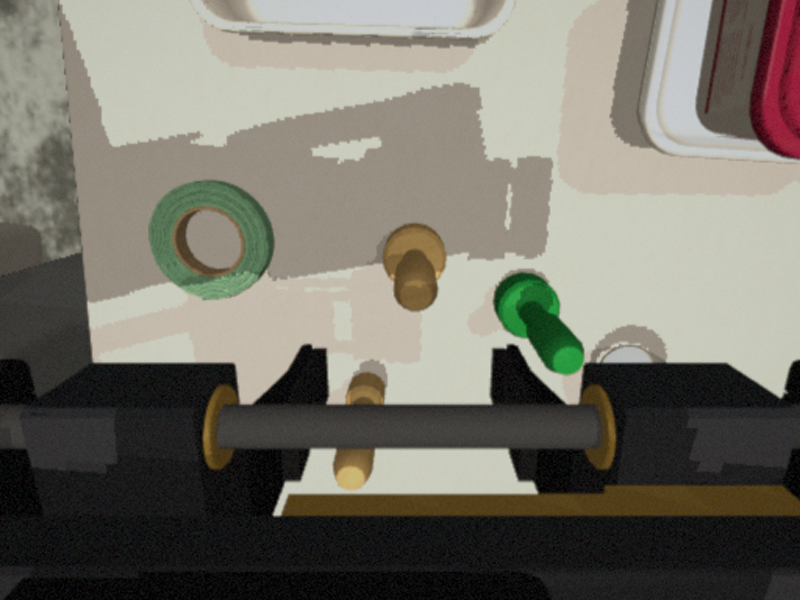

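The large tamper's head is at (416,288) and its foot at (414,253), almost under the tool. The green decoy is at (527,300), the small tamper at (362,430) behind the rod.

Run:
```python
from h import *
for n,L,dz in (('w4',[(407,288,.118),(408,254,.042)],0),('w6',[(416,288,.108),(414,253,.032),(349,470,.112)],0)):
    s,c=pickle.load(open(n+'.pkl','rb')); k=wcam(s,c)
    for a in L: print(n,(P8(k,*a)-s['position'])[:2].round(4))
```

```text
w4 [-0.0008  0.0021]
w4 [-0.0007  0.0066]
w6 [0.0041 0.0025]
w6 [0.003  0.0076]
w6 [-0.0267 -0.1218]
```

```bash
python3 -m inch '[[0.35,0.25,-4,0,5],[0.35,0.25,-8,0,5],[0.35,0.25,-11,0,5],[0.35,0.25,-13,0,5],[0.35,0.25,-14.1,0,5],[0.35,0.25,-14.1,0,5],[0.35,0.25,-14.1,0,2],[0.35,0.25,-14.1,0,2],[0.35,0.25,-14.1,0,2],[0.35,0.25,-14.1,0,2]]'; python3 -m inch '[[0,0,0,0,2],[0,0,0,0,2],[0,0,0,0,2],[0,0,4,0,2],[0,0,8,0,2],[0,0,12,0,2],[0,0,15,0,2],[0,0,15,0,2],[0,0,15,0,2]]'; python3 look.py w7
```

```text
time_s: 9.32
position: [0.5186, 0.285, 0.0772]
tcp_rot: [[-0.095, 0.995, 0.003], [0.995, 0.095, 0.001], [0.001, 0.003, -1.0]]
force: [0.4, 0.7, 1.0]
opening: 0.354
grasp_force: 0.1
time_s: 10.07
position: [0.5186, 0.2852, 0.2277]
tcp_rot: [[-0.095, 0.995, 0.005], [0.995, 0.095, 0.002], [0.001, 0.005, -1.0]]
force: [-0.7, -0.3, -1.5]
opening: 0.292
grasp_force: 29.9
10.0667 [0.5186 0.2852 0.2277]
```

Run:
```python
from h import *
import cv2
s,c=pickle.load(open('w7.pkl','rb'));k=wcam(s,c);im=c['image']
hsv=cv2.cvtColor(im,cv2.COLOR_BGR2HSV)
print([(int(v/.64),hsv[v,261].tolist()) for v in range(150,225,3)])
m=((hsv[...,1]>90)&(hsv[...,0]<28)).astype(np.uint8); m[225:]=0
n,l,st,ce=cv2.connectedComponentsWithStats(m)
for i in range(1,n):
    if st[i,4]>150: print((st[i,:4]/.64).round(),ce[i]/.64,st[i,4])
v=st[np.argmax(st[1:,4])+1]; z=s['position'][2]
```

```text
[(234, [19, 33, 163]), (239, [19, 37, 164]), (243, [18, 36, 163]), (248, [17, 36, 162]), (253, [19, 37, 164]), (257, [25, 25, 182]), (262, [32, 19, 218]), (267, [18, 88, 124]), (271, [18, 151, 108]), (276, [17, 137, 119]), (281, [19, 133, 144]), (285, [19, 134, 150]), (290, [19, 128, 165]), (295, [18, 137, 140]), (300, [18, 128, 136]), (304, [19, 133, 134]), (309, [19, 130, 137]), (314, [18, 133, 109]), (318, [18, 142, 97]), (323, [18, 126, 101]), (328, [18, 133, 98]), (332, [17, 134, 97]), (337, [18, 134, 101]), (342, [19, 143, 98]), (346, [18, 140, 95])]
[170. 209.  69.  69.] [193.26949668 247.00981748] 452
[358. 267. 100.  84.] [406.38440265 313.38550885] 2825
```

Run:
```python
from h import *
R=np.array([[np.cos(.0953),-np.sin(.0953)],[np.sin(.0953),np.cos(.0953)]])
for n,x,v,d,r in (('w5',408,277,.075,.020),('w7',407.5,267,.077,.024)):
    s,c=pickle.load(open(n+'.pkl','rb'));k=wcam(s,c)
    p=P8(k,x,v,s['position'][2]-d)[:2]-s['position'][:2]
    print(n,(p-R@[0,r]).round(4))
```

```text
w5 [ 0.0005 -0.003 ]
w7 [ 0.0003 -0.002 ]
```

```bash
python3 -m inch '[[-1.2,-39.3,0,0,2],[-1.2,-39.3,0,0,2],[-1.2,-39.3,0,0,2],[-1.2,-39.3,0,0,2],[-1.2,-39.3,0,0,2],[-1.2,-39.3,0,0,2],[-1.2,-39.3,0,0,2],[-1.2,-39.3,0,0,2],[-1.2,-39.3,0,0,2],[-1.2,-39.3,0,0,2]]'; python3 -m inch '[[0,0,0,0,2],[0,0,-4,0,2],[0,0,-8,0,2],[0,0,-9,0,2],[0,0,-9,0,2]]'
```

```text
time_s: 10.95
position: [0.5043, -0.1126, 0.2233]
tcp_rot: [[-0.092, 0.996, -0.003], [0.996, 0.092, -0.001], [-0.0, -0.004, -1.0]]
force: [0.3, -0.5, -1.1]
opening: 0.29
grasp_force: 29.9
time_s: 11.37
position: [0.5017, -0.1059, 0.1315]
tcp_rot: [[-0.096, 0.995, -0.011], [0.995, 0.096, 0.005], [0.006, -0.01, -1.0]]
force: [0.5, -0.4, -1.7]
opening: 0.288
grasp_force: 29.9
```

```bash
python3 -m inch '[[0,0,0,0,2],[0,0,0,0,2]]'
```

```text
time_s: 11.53
position: [0.5066, -0.1082, 0.1367]
tcp_rot: [[-0.096, 0.995, 0.002], [0.995, 0.096, -0.001], [-0.001, 0.002, -1.0]]
force: [0.2, -0.0, -0.2]
opening: 0.29
grasp_force: 29.9
```

Settled on target, so I'll lower it.

```bash
python3 -m inch '[[0,0,-1,0,2],[0,0,-1.7,0,2],[0,0,-2.2,0,2],[0,0,-2.6,0,2],[0,0,-2.6,0,2]]'
```

```text
time_s: 11.95
position: [0.5057, -0.1082, 0.109]
tcp_rot: [[-0.095, 0.995, 0.0], [0.995, 0.095, 0.0], [0.0, 0.0, -1.0]]
force: [0.9, 0.3, -2.1]
opening: 0.288
grasp_force: 29.9
```

```bash
python3 -m inch '[[0,0,-0.8,0,2],[0,0,-1.5,0,2],[0,0,-2,0,2],[0,0,-2.3,0,2],[0,0,-2.3,0,2],[0,0,-2.3,0,2]]'
```

```text
time_s: 12.45
position: [0.5054, -0.1083, 0.0866]
tcp_rot: [[-0.095, 0.995, -0.0], [0.995, 0.095, 0.0], [0.0, -0.0, -1.0]]
force: [0.9, 0.2, 2.2]
opening: 0.292
grasp_force: 29.9
```

```bash
python3 -m inch '[[0,0,0,0,5],[0,0,0,0,5],[0,0,0,0,5],[0,0,0,0,5],[0,0,4,0,5],[0,0,8,0,5],[0,0,12,0,5],[0,0,13,0,5]]'|head -2; python3 -m inch '[[-1.9,26.8,0,0,5],[-1.9,26.8,0,0,5],[-1.9,26.8,0,0,5],[-1.9,26.8,0,0,5],[-1.9,26.8,0,0,5],[-1.9,26.8,0,0,5],[-1.9,26.8,0,0,5],[-1.9,26.8,0,0,5],[-1.9,26.8,0,0,5],[-1.9,26.8,0,0,5]]'; python3 look.py w8;python3 - <<'E'
from h import *
import cv2
for n in('w6','w8'):
    s,c=pickle.load(open(n+'.pkl','rb'));im=c['image']
    hsv=cv2.cvtColor(im,cv2.COLOR_BGR2HSV)
    m=((hsv[...,1]>90)&(hsv[...,0]<28)).astype(np.uint8); m[225:]=0
    k,l,st,ce=cv2.connectedComponentsWithStats(m)
    for i in range(1,k):
        if st[i,4]>300:
            ys,xs=np.where(l==i);b=ys.max();print(n,(st[i,:4]/.64).round(),st[i,4]);print([(int(y/.64),int(xs[ys==y].min()/.64),int(xs[ys==y].max()/.64)) for y in range(ys.min(),b+1,5)])
E
```

```text
time_s: 13.12
position: [0.5086, -0.1096, 0.222]
time_s: 13.95
position: [0.4863, 0.159, 0.2161]
tcp_rot: [[-0.095, 0.995, -0.001], [0.995, 0.095, -0.001], [-0.001, -0.001, -1.0]]
force: [0.6, -0.4, -0.1]
opening: 0.573
grasp_force: 0.0
13.95 [0.4863 0.159  0.2161]
w6 [173. 206.  70.  70.] 500
[(206, 201, 207), (214, 182, 226), (221, 176, 234), (229, 173, 239), (237, 173, 242), (245, 173, 242), (253, 176, 242), (260, 181, 239), (268, 190, 231)]
w6 [383. 223.  62.  88.] 1648
[(223, 409, 418), (231, 393, 434), (239, 387, 439), (246, 384, 442), (254, 382, 443), (262, 384, 443), (270, 385, 440), (278, 390, 435), (285, 395, 434), (293, 395, 434), (301, 398, 431), (309, 412, 417)]
w8 [205.  27.  78.  86.] 595
[(26, 234, 243), (34, 217, 262), (42, 209, 270), (50, 206, 275), (57, 204, 279), (65, 204, 281), (73, 204, 281), (81, 206, 281), (89, 210, 278), (96, 217, 273), (104, 226, 265)]
w8 [391. 233.  42.  77.] 1105
[(232, 407, 414), (240, 395, 426), (248, 392, 429), (256, 392, 431), (264, 392, 429), (271, 393, 429), (279, 392, 431), (287, 390, 431), (295, 392, 429), (303, 398, 423)]
```

```bash
python3 -m inch '[[0.2,0.25,-4,0,5],[0.2,0.25,-8,0,5],[0.2,0.25,-11,0,5],[0.2,0.25,-13,0,5],[0.2,0.25,-13.9,0,5],[0.2,0.25,-13.9,0,5],[0.2,0.25,-13.9,0,2],[0.2,0.25,-13.9,0,2],[0.2,0.25,-13.9,0,2],[0.2,0.25,-13.9,0,2]]'; python3 -m inch '[[0,0,0,0,2],[0,0,0,0,2],[0,0,0,0,2],[0,0,4,0,2],[0,0,8,0,2],[0,0,12,0,2],[0,0,16,0,2],[0,0,17,0,2],[0,0,17,0,2],[0,0,17,0,2]]'; python3 look.py w9;python3 - <<'E'
from h import *
import cv2
R=np.array([[np.cos(.0953),-np.sin(.0953)],[np.sin(.0953),np.cos(.0953)]])
s,c=pickle.load(open('w9.pkl','rb'));im=c['image']
hsv=cv2.cvtColor(im,cv2.COLOR_BGR2HSV)
m=((hsv[...,1]>90)&(hsv[...,0]<28)).astype(np.uint8); m[225:]=0
k,l,st,ce=cv2.connectedComponentsWithStats(m)
for i in range(1,k):
    if st[i,4]>300:
        b=st[i,:4]/.64;print(b.round())
        p=P8(wcam(s,c),b[0]+b[2]/2,b[1],s['position'][2]-.077)[:2]-s['position'][:2]
        print((p-R@[0,.016]).round(4))
E
```

```text
time_s: 14.83
position: [0.4895, 0.1623, 0.0789]
tcp_rot: [[-0.095, 0.995, 0.003], [0.995, 0.095, 0.0], [0.0, 0.003, -1.0]]
force: [0.3, -0.7, 0.5]
opening: 0.352
grasp_force: 0.0
time_s: 15.67
position: [0.488, 0.1622, 0.2474]
tcp_rot: [[-0.095, 0.995, 0.0], [0.995, 0.095, -0.0], [-0.0, 0.0, -1.0]]
force: [-0.7, 0.8, -1.1]
opening: 0.286
grasp_force: 30.0
15.6667 [0.488  0.1622 0.2474]
[219.  42.  72.  77.]
[-0.0788  0.102 ]
[375. 281.  64.  70.]
[-0.0004 -0.0017]
```

```bash
python3 -m inch '[[2.95,-39,0,0,2],[2.95,-39,0,0,2],[2.95,-39,0,0,2],[2.95,-39,0,0,2],[2.95,-39,0,0,2],[2.95,-39,0,0,2],[2.95,-39,0,0,2],[2.95,-39,0,0,2],[2.95,-39,0,0,2],[2.95,-39,0,0,2]]'; python3 -m inch '[[0,0,0,0,2],[0,0,0,0,2],[0,0,-4,0,2],[0,0,-8,0,2],[0,0,-11,0,2],[0,0,-11,0,2],[0,0,-11,0,2],[0,0,-11,0,2]]'
```

```text
time_s: 16.55
position: [0.5173, -0.233, 0.2445]
tcp_rot: [[-0.091, 0.996, -0.003], [0.996, 0.091, -0.0], [-0.0, -0.003, -1.0]]
force: [-0.1, 0.7, -0.7]
opening: 0.29
grasp_force: 30.0
time_s: 17.22
position: [0.5188, -0.2269, 0.1385]
tcp_rot: [[-0.097, 0.995, 0.001], [0.995, 0.097, -0.0], [-0.001, 0.001, -1.0]]
force: [-0.2, -0.2, -0.3]
opening: 0.292
grasp_force: 30.0
```

Now (0.5188,-0.2269) against the target (0.5174,-0.228), so I'll correct by -1 mm in each axis and lower.

```bash
python3 -m inch '[[-0.1,-0.1,-1,0,2],[-0.1,-0.1,-1.7,0,2],[-0.1,-0.1,-2.3,0,2],[-0.1,-0.1,-2.8,0,2],[-0.1,-0.1,-2.8,0,2],[-0.1,-0.1,-2.8,0,2]]'
```

```text
time_s: 17.72
position: [0.5174, -0.2287, 0.1093]
tcp_rot: [[-0.095, 0.996, 0.001], [0.996, 0.095, 0.0], [0.0, 0.001, -1.0]]
force: [1.5, 0.8, -2.7]
opening: 0.289
grasp_force: 30.0
```

```bash
python3 -m inch '[[0,0,-0.8,0,2],[0,0,-1.5,0,2],[0,0,-2,0,2],[0,0,-2.3,0,2],[0,0,-2.3,0,2],[0,0,-2.3,0,2]]'
```

```text
time_s: 18.22
position: [0.5172, -0.2291, 0.0883]
tcp_rot: [[-0.095, 0.995, 0.001], [0.995, 0.095, -0.001], [-0.001, 0.0, -1.0]]
force: [-1.0, 2.5, 14.8]
opening: 0.289
grasp_force: 30.0
```

Small tamper is seated: it met the floor at the expected height. I'll release it, rise, close the fingers and go behind the keeper tab.

```bash
python3 -m inch '[[0,0,0,0,5],[0,0,0,0,5],[0,0,0,0,5],[0,0,0,0,5],[0,0,4,0,5],[0,0,8,0,5],[0,0,12,0,5],[0,0,13.3,0,5],[0,0,13.3,0,5]]'; python3 -m inch '[[10.1,21.7,0,0,0],[10.1,21.7,0,0,0],[10.1,21.7,0,0,0],[10.1,21.7,0,0,0],[10.1,21.7,0,0,0],[10.1,21.7,0,0,0],[10.1,21.7,0,0,0],[10.1,21.7,0,0,0],[10.1,21.7,0,0,0]]'
python3 - <<'E'
from rig import cams
import cv2
im=cams.capture('scene')['image']
cv2.imwrite('pics/s2.png',cv2.resize(im[110:260,180:380],(800,600),interpolation=cv2.INTER_CUBIC))
E
```

```text
time_s: 18.97
position: [0.5191, -0.2304, 0.2234]
tcp_rot: [[-0.095, 0.995, 0.007], [0.995, 0.095, -0.005], [-0.006, 0.006, -1.0]]
force: [0.4, -0.1, -0.4]
opening: 0.573
grasp_force: 0.0
time_s: 19.72
position: [0.6167, -0.012, 0.2176]
tcp_rot: [[-0.096, 0.995, -0.004], [0.995, 0.096, -0.0], [0.0, -0.004, -1.0]]
force: [-0.1, 0.5, 1.0]
opening: 0.028
grasp_force: 0.0
```

View pics/s2.png

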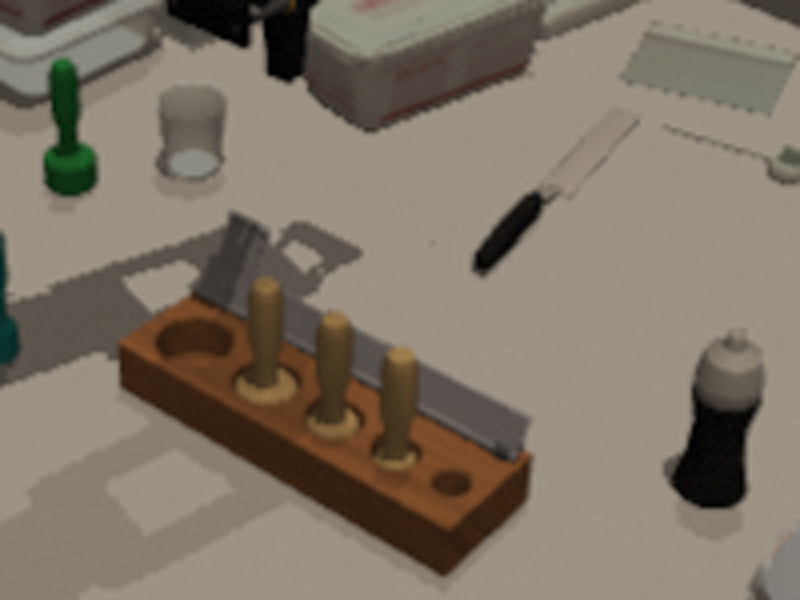

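The crop shows all three tampers upright and down in their holes at (265,380), (333,420) and (396,455), with the flap still leaning back and its tab at (240,245). Next I'll lower the closed fingers behind the tab and push forward.

```bash
python3 -m inch '[[0,0,-4,0,0],[0,0,-8,0,0],[0,0,-12,0,0],[0,0,-13.4,0,0],[0,0,-13.4,0,0],[0,0,-13.4,0,0]]'; python3 -m inch '[[-1,-0.1,0,0,0],[-2,-0.2,0,0,0],[-3,-0.3,0,0,0],[-4,-0.4,0,0,0],[-5,-0.5,0,0,0],[-6,-0.6,0,0,0],[-7,-0.7,0,0,0],[-8,-0.8,0,0,0],[-9,-0.9,0,0,0],[-9,-0.9,0,0,0]]'
```

```text
time_s: 20.27
position: [0.6171, -0.0133, 0.0846]
tcp_rot: [[-0.093, 0.996, -0.002], [0.996, 0.093, 0.0], [0.001, -0.002, -1.0]]
force: [0.1, -0.2, 0.8]
opening: -0.0
grasp_force: 0.0
time_s: 21.1
position: [0.5285, -0.0219, 0.088]
tcp_rot: [[-0.094, 0.996, 0.004], [0.996, 0.094, -0.001], [-0.002, 0.004, -1.0]]
force: [-1.0, -0.6, 0.1]
opening: 0.009
grasp_force: 0.0
```

```bash
python3 -m inch '[[-1,-0.1,-0.5,0,0],[-2,-0.2,-1,0,0],[-3,-0.3,-1.6,0,0],[-3,-0.3,-2.2,0,0],[-3,-0.3,-2.7,0,0],[-3,-0.3,-3,0,0],[-3,-0.3,-3.2,0,0],[-3,-0.3,-3.3,0,0],[-3,-0.3,-3.3,0,0]]'
```

```text
time_s: 21.85
position: [0.4987, -0.0239, 0.0524]
tcp_rot: [[-0.095, 0.995, 0.001], [0.995, 0.095, -0.0], [-0.0, 0.001, -1.0]]
force: [0.0, 0.3, -0.4]
opening: 0.004
grasp_force: 0.0
```

```bash
python3 -m inch '[[0,0,-0.2,0,0],[0,0,-0.3,0,0],[0,0,-0.3,0,0]]'
```

```text
time_s: 22.1
position: [0.4986, -0.0239, 0.0503]
tcp_rot: [[-0.095, 0.995, 0.001], [0.995, 0.095, -0.0], [-0.001, 0.001, -1.0]]
force: [-1.3, 0.9, 6.4]
opening: 0.005
grasp_force: 3.3
```

```bash
python3 -m inch '[[0,0,-0.2,0,0],[0,0,-0.2,0,0],[0,0,4,0,0],[0,0,8,0,0],[0,0,12,0,0],[0,0,16,0,0],[0,8,18,0,0],[0,16,18,0,0],[0,16,18,0,0],[0,16,18,0,0]]'
python3 - <<'E'
from rig import cams
import cv2
im=cams.capture('scene')['image']
cv2.imwrite('pics/s3.png',cv2.resize(im[110:260,180:380],(800,600),interpolation=cv2.INTER_CUBIC))
E
```

```text
time_s: 22.93
position: [0.4978, 0.1383, 0.2303]
tcp_rot: [[-0.094, 0.996, 0.001], [0.996, 0.094, 0.001], [0.001, 0.001, -1.0]]
force: [1.2, 0.2, -0.3]
opening: 0.006
grasp_force: 0.0
```

View pics/s3.png

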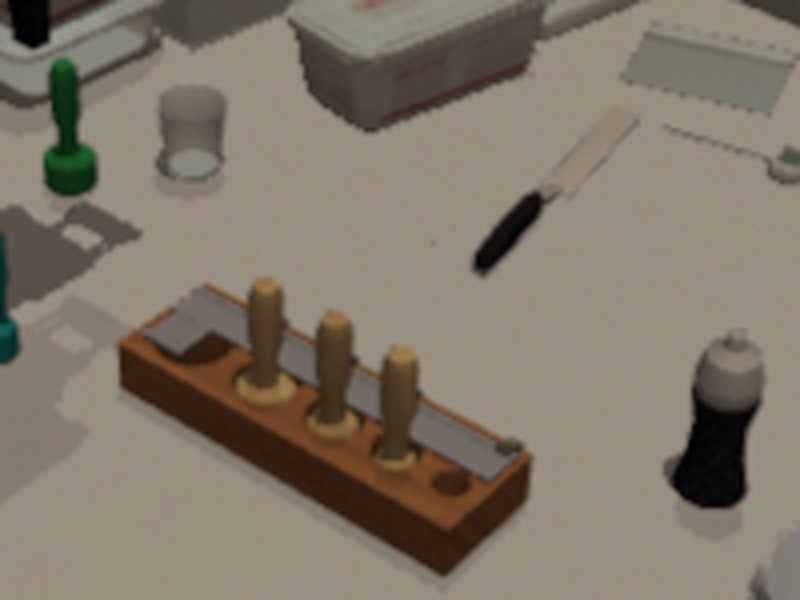

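The flap lies flat, with its tab at (180,335) and its right end at (500,460). All three tampers are upright in their holes and the robot is clear.

```bash
python3 -c "
from rig import bot
print(bot.hand_in())"
```

```text
the job is handed in; nothing more can be done
None
```

I handed the job in at about 23 s: all three tampers are seated upright in their own holes and the keeper flap is pressed flat over their feet, confirmed in the last picture; the hand-in gave no verdict.

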